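Seat a solenoid in the coil tester and hold its plunger at stroke

TASK

Stand the solenoid (the copper coil in a steel frame, with its plunger in it) fully home in the pocket of the coil tester and let go of it; then take its plunger and draw it 20 mm straight up out of the coil, without lifting the solenoid or letting the plunger bind or come out, and finish while still holding the plunger at that stroke for the measurement. Leave the other parts on the bench where they are.

Things in the scene. Friction and masses are not known exactly. Their poses are not given: they have to be found in the camera images.
- solenoid: Box-frame solenoid, loose, upright: a block 44 (its x) x 36 (its y) x 56 mm high, about 0.4 kg; bare steel top, bottom and end walls (x = +-22 mm), copper winding on the two open sides (y = +-18 mm); can be gripped on any side. Origin at the centre of its underside, z up. Starts on the bench with its plunger fully in, in one of three places; transformer and capacitor take the others.
- bore_mouth (a point): Centre of the bore's mouth in the solenoid's top face, 56 mm above the solenoid's origin. The bore is round, vertical, 15 mm in diameter and 46 mm deep: its floor is 10 mm above the solenoid's underside.
- plunger: The solenoid's steel plunger, loose, about 80 g, 76 mm long: round shank 14 mm in diameter, 56 mm long, then a fork 14 x 14 mm in plan, 20 mm high: two cheeks with outer faces at y = +-7 mm, a 5 mm slot between. Origin at the centre of its foot, z up; at the start x and y as the solenoid's. Fully in, its foot is on the bore's floor. Only gravity pulls it in.
- plunger_top (a point): Centre of the plunger's top end, 76 mm above its foot. With the plunger fully in it stands 30 mm above the solenoid's top face (10 mm of shank, then the fork); the plunger leaves the bore when raised 46 mm.
- tester: Coil tester, fixed, a flat bench instrument. Origin on the bench below the middle of its pocket, z up. Round the origin an aluminium block 100 (x) x 120 (y) mm, 34 mm high, with the pocket in its top; in front of it, out to x = -126 mm, a grey panel 30 mm high with display, rocker switch and sockets. Nothing on it is higher than 36 mm.
- nest_mouth (a point): Centre of the pocket's mouth, 34 mm above the bench, axes as the tester's. The pocket is a rectangle 47 (x) x 39 (y) mm, 12 mm deep, its rim chamfered by 2 mm. The solenoid's foot fits with its 44 mm side along the tester's x, either way round, with 1.5 mm of play on each side.
- nest_floor (a point): Centre of the pocket's floor, 22 mm above the bench, axes as the tester's. The seated solenoid has its underside on it.
- transformer: Bystander, loose: small transformer 50 x 40 x 42 mm high, dark laminated core with a white bobbin, no plunger. Origin under its centre.
- capacitor: Bystander, loose: black upright can capacitor, 35 mm diameter, 50 mm high. Origin under its centre.
- relay: Bystander, loose: relay in a clear case, 28 x 28 x 38 mm high. Origin under its centre.
- flux_jar: Bystander, loose: amber glass jar with black cap, 48 mm diameter, 45 mm high. Origin under its centre.
- screwdriver: Bystander, loose: black-handled screwdriver 150 mm long, lying along its x. Origin under its middle.
- circuit_board: Bystander, loose: green circuit board 95 x 62 mm with parts up to 12 mm high. Origin under its centre.

How it is judged:
On the way:
1. the solenoid stands fully home in the tester's pocket, let go, its plunger still in (z of solenoid in the frame of nest_floor below 0.002 m and horizontal distance between solenoid and nest_floor below 0.006 m and angle between the z axis of solenoid and the z axis of nest_floor, either way round below 0.04 rad and z of plunger in the frame of solenoid below 0.014 m and contact force between the fingers and solenoid below 0.3 N and contact force between the fingers and plunger below 0.3 N and linear speed of solenoid below 0.02 m/s), for 0.2 s.
At the end, for the whole second after the job is handed in: Solenoid home in the pocket (within 2 mm of its floor, upright to 0.04 rad), not touched by the fingers; the gripper holds the plunger still, 16 to 24 mm above its fully-in position, in line with the bore (0.06 rad) and not binding (under 8 N between plunger and solenoid) (z of solenoid in the frame of nest_floor below 0.002 m and horizontal distance between solenoid and nest_floor below 0.006 m and angle between the z axis of solenoid and the z axis of nest_floor, either way round below 0.04 rad and z of plunger in the frame of solenoid between 0.026 and 0.034 m and angle between the z axis of plunger and the z axis of solenoid, either way round below 0.06 rad and horizontal distance between plunger and solenoid below 0.004 m and contact force between the fingers and plunger above 1 N and contact force between the fingers and solenoid below 0.5 N and contact force between plunger and solenoid below 8 N and linear speed of plunger below 0.01 m/s); the arm keeps its last pose, push and grip.
It fails at once if the plunger comes out of the solenoid (z of plunger in the frame of solenoid above 0.056 m).
It fails at once if the solenoid is tipped over (angle between solenoid's own z axis and vertical above 0.6 rad).
It fails at once if another part on the bench is moved by more than 25 mm or tipped (distance of any of transformer, capacitor, relay, flux_jar, screwdriver, circuit_board from where it was at the start of the episode above 0.025 m or angle between any of transformer, capacitor, relay, flux_jar, circuit_board's own z axis and vertical above 0.5 rad).
It also fails if it takes over 51 s, if anything falls off the work surface, if the arm or the gripper's body presses on something with over 40 N, if the wrist force passes 120 N, or if a joint passes its speed limit or range.

ROBOT

A 7-joint arm with a two-finger parallel gripper is mounted at the origin on the work surface. World frame = base frame: x ahead of the robot, y to its left, z up, the work surface at z = 0. Lengths are in m, angles in rad, forces in N, time in s.
With the tool pointing down it reaches from about 0.4 to 0.875 m from the base axis. Payload 6.5 kg.
Tool frame: the origin (TCP) lies on the centre line of the jaws, within the pads' length; the fingertips stand arm.nose_length ahead of it and the grasp point (between the pads) lies 3 mm ahead of it (arm.nose_length is the distance from the TCP to the fingertips, in m); z points along the fingers, y is the direction in which the jaws open and shut (so a half turn about z gives the same grasp; the last joint's range is limited). The gripper opens to 85 mm and grips with 20 to 120 N. Pads are 22 mm wide; open, the fingers measure 114 mm over their backs; the gripper's body (76 mm by 85 mm) begins 54 mm behind the grasp point. The pads swing forward as they close: fully open they stand 13 mm farther back than shut.
Start: joints at [-1.25, 0.536, -0.004, 1.538, 0.003, 1.067, -0.071], TCP at [0.245, 0.602, 0.253] pointing down, gripper open.
Joint ranges: [-2.7, 2.7], [-0.37, 2.16], [-1.27, 1.26], [0.24, 2.4], [-1.31, 4.45], [0.19, 1.91], [-2.76, 2.76]. Speed limits (rad/s): [2.39, 2.39, 3.14, 3.14, 3.14, 3.14, 3.14].

INTERFACE

Orientations are given as [roll, pitch, yaw] about the fixed x, y, z axes, in that order (R = Rz(yaw) Ry(pitch) Rx(roll)).
In Python, from bench import sensors, capture, job, arm gives the robot as it stands.
- The arm moves only by the shell command python3 -m handwheel 'ROWS' [OPENING]. ROWS is JSON, a list of rows, each an object with "dp": the shift along the tool's x, y, z in mm, a list of three; "turn": the turn, a rotation vector about the tool's x, y, z in rad, a list of three. In form: [{"dp": [dx, dy, dz], "turn": [ax, ay, az]}, ...]. A call has 1 to 5 rows; each row is the pose to reach, as a shift and turn from the pose commanded when the call began, along the tool's axes at that moment; what a row does not reach only later rows make up. A row lasts 1/10 s, in which the tool goes at most 50 mm and 8.59 degrees, less where a joint would pass 70% of its speed; a pose out of reach is approached as far as the arm can. A call with a gripper value outside its range is refused whole. OPENING is the closure, from -1 (fully open) to 1 (shut), set as the call begins (- or left out, the last holds). The fingers move at their own pace and stop on an object; the grip force is fixed at half the most. Time passes only in rows, so rows that repeat a pose let the fingers close. It gives the time, the measured TCP pose, the force and the opening at its end, in the units of the state.
- sensors.read_state(): the state, without advancing time (a new reading comes with each control period).
- capture(name): name is "side" or "top"; returns a dict with "image" (400x640x3 uint8, blue, green, red), "fx", "fy", "cx", "cy" (pixels), "R" (3x3) and "t" (3): a world point X has camera coordinates R X + t. Camera axes: x right, y down, z forward; pixel columns grow to the right and rows downward; lengths in m; the calibration is good to about 2 mm. A picture is of the moment at which its call begins. There is no depth.
- job.job_done(): hands the job in, once; it reports no verdict.
The state is a dict: "time_s": time; "qpos": joint angles; "dq": joint speeds; "effort": joint torques, N m; "position": TCP position; "orientation": TCP orientation; "contact_force": force on the tool from outside, world axes, zero at the start; "torque": the same for the moment, N m; "width": opening from 0.0 (shut) to 1.0 (fully open).
Only numpy, scipy, OpenCV 4.12 (cv2) and the standard library are available. Lean on these libraries where they do the work, as an engineer would, in place of code of your own. Each camera call takes 0.05 s, during which the arm holds its last target.

## Working session

There is one attempt and no reset: what is moved stays moved. The work goes in short steps, Python scripts to look and compute and a shell command to move; the robot and the scene stay as the last step left them, time stands still between calls to the robot, and variables do not carry over. Pictures are saved under pics/ and viewed, and the job is handed in when it is done.

```bash
ls; mkdir -p pics
python3 - <<'E'
from bench import sensors, capture, job, arm
import cv2
print(sensors.read_state()); print(arm.nose_length)
for n in("side","top"):
    c=capture(n); cv2.imwrite(f"pics/{n}0.png",c["image"]); print(n,c["fx"],c["fy"],c["cx"],c["cy"],c["R"],c["t"])
E
```

```text
pics
{'time_s': 0.0, 'qpos': array([-1.25021347,  0.53719719, -0.00443211,  1.53889718,  0.00258091,
        1.06728403, -0.07116508]), 'dq': array([-1.28187883e-03, -5.60197408e-04,  1.41895571e-03,  1.15928836e-03,
        5.15603410e-04,  4.11138668e-04,  3.43511276e-05]), 'effort': array([-6.94340815e-04, -5.83382392e+01,  1.04870081e+00, -2.59112245e+01,
        1.23189826e-02,  9.15602082e-03, -2.68651341e-06]), 'position': array([0.24497247, 0.60141567, 0.25238363]), 'orientation': array([-3.13981647e+00,  1.16937058e-04,  2.75490198e+00]), 'contact_force': array([-0.01280807,  1.18374037,  0.06277563]), 'torque': array([-0.03208979,  0.02071629, -0.00152822]), 'width': 1.0024032189741732}
0.022
side 401.85381168807277 401.85381168807277 315.82865657783856 205.3059596959574 [[ 0.93944769 -0.34268256 -0.00258789]
 [-0.24575935 -0.66843603 -0.70199403]
 [ 0.23883127  0.66012267 -0.71217813]] [-0.52560617  0.20785141  0.8024681 ]
top 367.5861182522248 367.5861182522248 328.71632663643453 204.86578906106647 [[-0.02278245 -0.99966901  0.01195144]
 [-0.99581923  0.02163371 -0.08874707]
 [ 0.08845914 -0.01392335 -0.99598249]] [0.01473567 0.58100856 0.87906902]
```

View pics/side0.png

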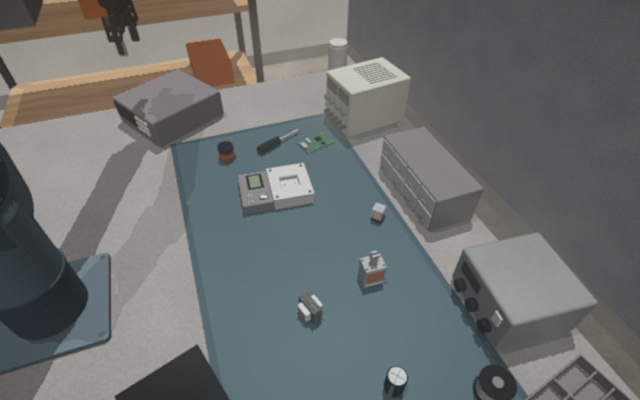

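View pics/top0.png

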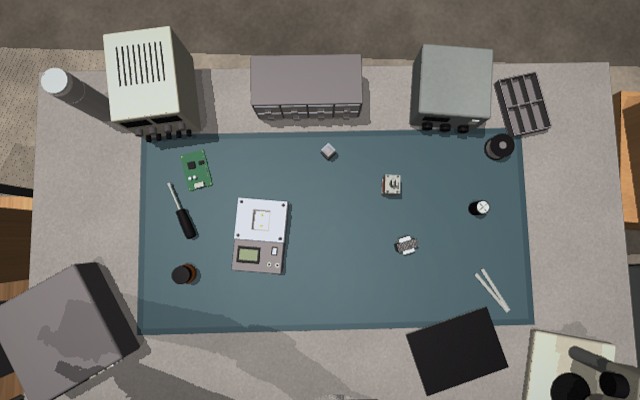

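Run:
```python
import cv2,numpy as np
t=cv2.imread("pics/top0.png");s=cv2.imread("pics/side0.png")
a=cv2.resize(t[165:205,365:425],None,fx=6.6,fy=6.6,interpolation=cv2.INTER_CUBIC)
b=cv2.resize(t[190:280,225:300],None,fx=4,fy=4,interpolation=cv2.INTER_CUBIC)
c=cv2.resize(s[245:295,345:400],None,fx=6,fy=6,interpolation=cv2.INTER_CUBIC)
d=cv2.resize(s[155:220,230:325],None,fx=4,fy=4,interpolation=cv2.INTER_CUBIC)
o=np.zeros((600,800,3),np.uint8)
for im,x,y in((a,0,0),(b,420,0),(c,0,290),(d,400,335)):
    h,w=im.shape[:2];h=min(h,600-y);w=min(w,800-x);o[y:y+h,x:x+w]=im[:h,:w]
cv2.imwrite("pics/zoom0.png",o)
```

```text
(no output)
```

View pics/zoom0.png

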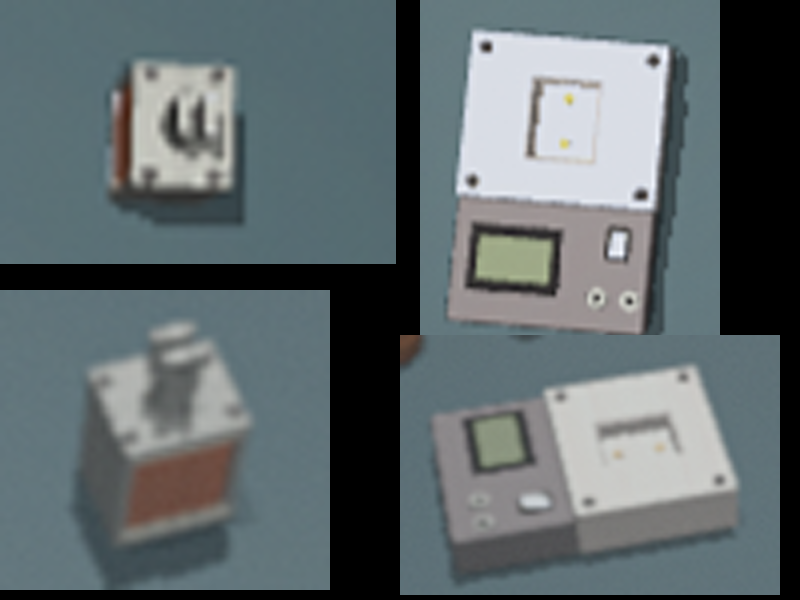

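```bash
cat > h.py <<'E'
import cv2,numpy as np
def ray(c,u,v,z):
    R=np.array(c["R"]);t=np.array(c["t"]);o=-R.T@t
    d=R.T@np.array([(u-c["cx"])/c["fx"],(v-c["cy"])/c["fy"],1]);return o+d*(z-o[2])/d[2]
def proj(c,X):
    p=np.array(c["R"])@np.array(X)+np.array(c["t"]);return np.array([c["fx"]*p[0]/p[2]+c["cx"],c["fy"]*p[1]/p[2]+c["cy"]])
def blob(img,box,f,k=8,fn=None):
    x0,x1,y0,y1=box
    im=cv2.resize(img[y0:y1,x0:x1],None,fx=k,fy=k,interpolation=cv2.INTER_LINEAR)
    m=f(im.astype(int)).astype(np.uint8)*255
    m=cv2.morphologyEx(m,cv2.MORPH_OPEN,np.ones((5,5)))
    cs,_=cv2.findContours(m,cv2.RETR_EXTERNAL,cv2.CHAIN_APPROX_NONE)
    cn=cv2.convexHull(max(cs,key=cv2.contourArea))
    if fn:
        o=im.copy();cv2.drawContours(o,[cn],-1,(0,0,255),1);cv2.imwrite(fn,o)
    return (cn[:,0].astype(float)+.5)/k-.5+[x0,y0]
def rect(c,cn,z):
    P=np.array([ray(c,u,v,z)[:2] for u,v in cn])
    (cx,cy),(w,h),a=cv2.minAreaRect((P*1000).astype(np.float32))
    return (cx/1000,cy/1000),(w,h),a
E
python3 - <<'E'
from h import *
from bench import capture,sensors
c=capture("top");im=c["image"]
print(im[185,391],im[176,391],im[178,388],im[205,250],im[260,285],im[180,370],im[185,383])
for th in (130,150,170):
    b=blob(im,(370,415,165,205),lambda a:a.min(2)>th,12,f"pics/s{th}.png"); print('sol',th,rect(c,b,.056))
for th in (165,180,195):
    b=blob(im,(222,300,185,290),lambda a:a.min(2)>th,6,f"pics/t{th}.png"); print('tes',th,rect(c,b,.034))
s=capture("side");im=s["image"]
for th in (150,):
    b=blob(im,(225,330,150,225),lambda a:a.min(2)>th,6,f"pics/ts{th}.png"); print('tes side',th,rect(s,b,.034))
o=np.zeros((600,800,3),np.uint8)
for n,x,y in(("s150",0,0),("t180",250,0),("ts150",0,310)):
    p=cv2.imread(f"pics/{n}.png") if n!="s150" else cv2.resize(cv2.imread("pics/s150.png")[:,:],None,fx=.45,fy=.45)
    h,w=p.shape[:2];h=min(h,600-y);w=min(w,800-x);o[y:y+h,x:x+w]=p[:h,:w]
cv2.imwrite("pics/m1.png",o);print(sensors.read_state()["time_s"])
E
```

```text
[48 50 50] [184 192 192] [185 194 193] [228 221 217] [80 76 63] [118 113  91] [43 56 93]
sol 130 ((0.6267037353515625, -0.1510404815673828), (36.96371841430664, 45.00690460205078), 85.89996337890625)
sol 150 ((0.6265438842773438, -0.15105670166015625), (35.47056579589844, 43.47643280029297), 86.32498168945312)
sol 170 ((0.626466552734375, -0.15065562438964844), (34.16411590576172, 41.4814453125), 84.94235229492188)
tes 165 ((0.5481025390625, 0.16870912170410157), (120.0840835571289, 100.5114974975586), 84.09033966064453)
tes 180 ((0.5481759643554688, 0.16864752197265626), (119.13500213623047, 99.25885009765625), 83.97295379638672)
tes 195 ((0.5481911010742188, 0.16868093872070314), (118.47178649902344, 98.28759002685547), 83.97282409667969)
tes side 150 ((0.5485516967773437, 0.1690622863769531), (123.602783203125, 102.47342681884766), 84.02346801757812)
0.2
```

View pics/m1.png

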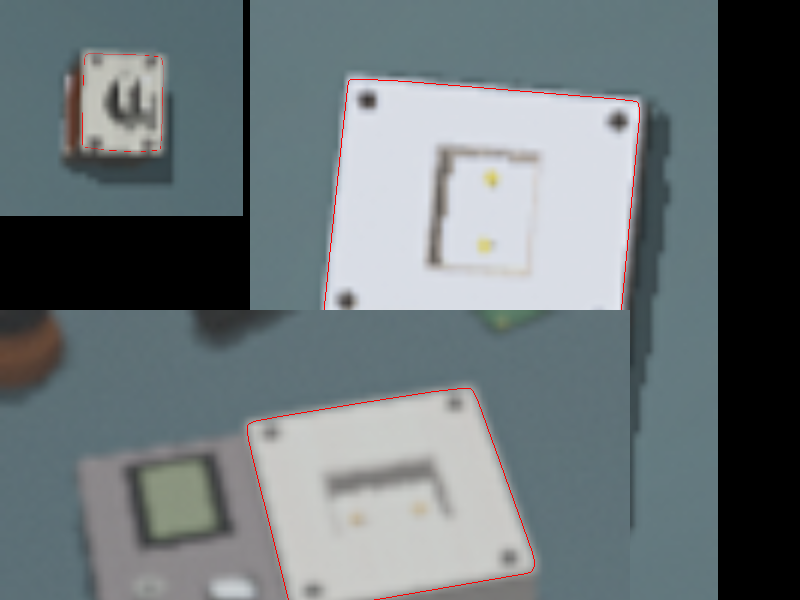

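```bash
cat >> h.py <<'E'
from scipy.spatial.transform import Rotation as Ro
def go(target,yaw):
    "print dp/turn from the present measured pose to a target TCP, tool straight down"
    from bench import sensors
    s=sensors.read_state();R=Ro.from_euler('xyz',s['orientation'])
    T=Ro.from_euler('xyz',[np.pi,0,yaw])
    dp=R.inv().apply(np.array(target)-s['position'])*1000
    print('dp',dp.round(1),'turn',(R.inv()*T).as_rotvec().round(4),'t',s['time_s'],'F',s['contact_force'].round(1),'w',round(s['width'],3))
E
python3 - <<'E'
from h import *
from bench import capture
s=capture("side");print(ray(s,373.3,262.8,.056), proj(s,[.6265,-.151,.056]))
t=capture("top")
# line directions of long edges, solenoid
b=blob(t["image"],(370,415,165,205),lambda a:a.min(2)>150,12)
P=np.array([ray(t,u,v,.056)[:2] for u,v in b])*1000-[626.5,-151]
a=np.radians(-4);q=P@np.array([[np.cos(a),-np.sin(a)],[np.sin(a),np.cos(a)]])
print(q.round(1).tolist())
for n,u,v in(("trafo",406,245),("cap",480,208),("relay",329,151)):print(n,ray(t,u,v,.04))
go([.6265,-.151,.15],np.pi-.07)
E
```

```text
[ 0.62764479 -0.15239759  0.056     ] [372.48532784 262.43118534]
[[21.3, 15.3], [21.7, 3.4], [21.8, -8.4], [21.4, -16.2], [21.2, -16.4], [20.4, -16.9], [19.4, -17.3], [13.6, -17.7], [11.8, -17.7], [-13.0, -17.9], [-19.7, -17.5], [-20.1, -17.3], [-20.3, -17.1], [-21.6, -7.5], [-21.7, -5.9], [-21.5, 6.9], [-20.6, 16.7], [-20.2, 16.9], [-19.6, 17.1], [-15.0, 17.3], [4.6, 17.7], [18.3, 17.6], [19.8, 17.4], [21.2, 16.1]]
trafo [ 0.47899945 -0.18164451  0.04      ]
cap [ 0.56427959 -0.36579565  0.04      ]
relay [ 0.71262193 -0.00171843  0.04      ]
dp [-637.2 -553.3  103.3] turn [-5.000e-04 -1.000e-04 -3.168e-01] t 0.3 F [0.5 0.4 0.4] w 0.997
```

```bash
R='[{"dp":[-160,-139,0],"turn":[0,0,-0.1]},{"dp":[-160,-139,0],"turn":[0,0,-0.1]}]'
python3 -m handwheel '[{"dp":[-35,-30,0],"turn":[0,0,-0.06]},{"dp":[-70,-61,0],"turn":[0,0,-0.12]},{"dp":[-105,-91,0],"turn":[0,0,-0.18]},{"dp":[-140,-122,0],"turn":[0,0,-0.25]},{"dp":[-175,-152,0],"turn":[0,0,-0.317]}]' -1
python3 -c "
from h import *
go([.6268,-.1515,.16],np.pi-.068)"
```

```text
time_s: 0.8
position: [0.3506, 0.3933, 0.2534]
orientation: [3.141, 0.0, 3.075]
contact_force: [0.6, 0.8, 0.7]
width: 1.002
dp [-312.  -525.2   93.4] turn [0.0001 0.0003 0.0011] t 0.8 F [0.6 0.8 0.7] w 1.002
```

```bash
python3 -m handwheel '[{"dp":[-25,-42,0],"turn":[0,0,0]},{"dp":[-50,-84,0],"turn":[0,0,0]},{"dp":[-75,-126,0],"turn":[0,0,0]},{"dp":[-100,-168,10],"turn":[0,0,0]},{"dp":[-125,-210,20],"turn":[0,0,0]}]' -1
python3 -m handwheel '[{"dp":[-25,-42,0],"turn":[0,0,0]},{"dp":[-50,-84,0],"turn":[0,0,0]},{"dp":[-75,-126,0],"turn":[0,0,0]},{"dp":[-100,-168,0],"turn":[0,0,0]},{"dp":[-125,-210,0],"turn":[0,0,0]}]'
python3 -c "
from h import *
go([.6268,-.1515,.16],np.pi-.068)"
```

```text
time_s: 1.3
position: [0.4609, 0.1753, 0.2336]
orientation: [3.141, 0.001, 3.072]
contact_force: [-0.1, 0.3, 0.6]
width: 1.002
time_s: 1.8
position: [0.5707, -0.043, 0.2335]
orientation: [3.141, 0.001, 3.072]
contact_force: [0.9, 1.0, 0.4]
width: 1.006
dp [ -63.4 -104.3   73.5] turn [ 0.0002  0.0005 -0.0016] t 1.8 F [0.9 1.  0.4] w 1.006
```

```bash
python3 -m handwheel '[{"dp":[-21,-34,15],"turn":[0,0,0]},{"dp":[-42,-69,40],"turn":[0,0,0]},{"dp":[-63,-104,73],"turn":[0,0,0]},{"dp":[-63,-104,73],"turn":[0,0,0]}]' -1
python3 - <<'E'
from h import *
from bench import capture
go([.6268,-.1515,.050],np.pi-.068)
t=capture("top")["image"];s=capture("side")["image"]
o=np.hstack([cv2.resize(t[100:270,300:480],(400,378)),cv2.resize(s[130:310,290:480],(400,378))]);cv2.imwrite("pics/h1.png",o)
E
```

```text
time_s: 2.2
position: [0.6236, -0.1555, 0.1557]
orientation: [-3.138, -0.006, 3.065]
contact_force: [-1.2, 0.8, -0.7]
width: 0.997
dp [ -3.5   4.6 105.6] turn [-0.0034 -0.006  -0.0083] t 2.2 F [-1.2  0.8 -0.7] w 0.997
```

View pics/h1.png

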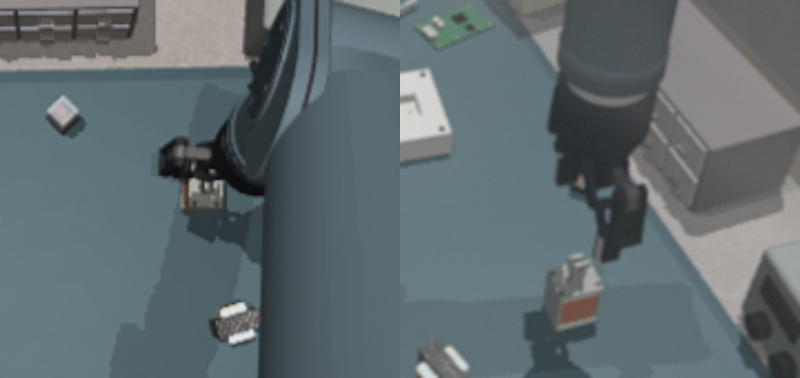

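Run:
```python
from h import *
from bench import capture
s=capture("side");go([.6268,-.1515,.050],np.pi-.068)
```

```text
dp [ -1.4  -2.8 110.2] turn [ 0.0008 -0.0004 -0.0016] t 2.35 F [-0.7 -0.2  0.6] w 0.999
```

```bash
python3 -m handwheel '[{"dp":[-1,-2,0],"turn":[0,0,0]},{"dp":[-1,-2,0],"turn":[0,0,0]},{"dp":[-1,-2,0],"turn":[0,0,0]}]' -1
python3 - <<'E'
from h import *
from bench import sensors
go([.6268,-.1515,.050],np.pi-.068);print(sensors.read_state()["position"])
E
```

```text
time_s: 2.65
position: [0.627, -0.1505, 0.1614]
orientation: [3.141, 0.002, 3.073]
contact_force: [0.6, -0.6, -0.2]
width: 1.001
dp [  0.3  -1.1 111.4] turn [ 0.0003  0.0016 -0.0004] t 2.65 F [ 0.6 -0.6 -0.2] w 1.001
[ 0.62697249 -0.15047718  0.16135591]
```

```bash
python3 -m handwheel '[{"dp":[0,-1,30],"turn":[0,0,0]},{"dp":[0,-1,60],"turn":[0,0,0]},{"dp":[0,-1,85],"turn":[0,0,0]},{"dp":[0,-1,102],"turn":[0,0,0]},{"dp":[0,-1,111],"turn":[0,0,0]}]' -1
python3 -m handwheel '[{"dp":[0,0,0],"turn":[0,0,0]},{"dp":[0,0,0],"turn":[0,0,0]}]' -1
python3 - <<'E'
from h import *
from bench import capture
go([.6268,-.1515,.050],np.pi-.068)
t=capture("top")["image"];s=capture("side")["image"]
o=np.hstack([cv2.resize(t[130:230,350:450],(400,400)),cv2.resize(s[210:310,320:420],(400,400))]);cv2.imwrite("pics/h2.png",o)
E
```

```text
time_s: 3.15
position: [0.6259, -0.1519, 0.0481]
orientation: [3.141, -0.001, 3.072]
contact_force: [0.3, 0.6, 0.3]
width: 1.0
time_s: 3.35
position: [0.6273, -0.1526, 0.0503]
orientation: [-3.141, 0.002, 3.072]
contact_force: [0.2, 0.0, -0.1]
width: 1.002
dp [0.5 1.  0.3] turn [-0.0002  0.0016 -0.0017] t 3.35 F [ 0.2  0.  -0.1] w 1.002
```

View pics/h2.png

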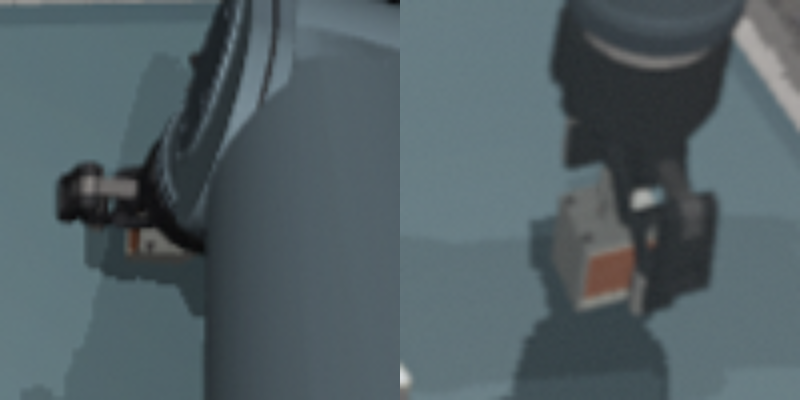

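Run:
```python
from h import *
from bench import capture,sensors
st=sensors.read_state();R=Ro.from_euler('xyz',st['orientation'])
out=[]
for n,(x0,y0) in(("top",(350,130)),("side",(320,210))):
    c=capture(n);o=cv2.resize(c["image"][y0:y0+100,x0:x0+100],(400,400),interpolation=cv2.INTER_CUBIC)
    for p,col in(([0,0,0],(0,0,255)),([0,.0425,.01],(0,255,255)),([0,-.0425,.01],(255,255,0)),([0,.0425,-.03],(0,255,255)),([0,-.0425,-.03],(255,255,0))):
        X=st['position']+R.apply(p);u=(proj(c,X)-[x0,y0]+.5)*4;cv2.circle(o,tuple(int(k) for k in u),4,col,1)
    print(n,proj(c,st['position']))
    for X in ([.6268,-.1515,.056],):
        u=(proj(c,X)-[x0,y0]+.5)*4;cv2.drawMarker(o,tuple(int(k) for k in u),(0,255,0))
    out.append(o)
cv2.imwrite("pics/h3.png",np.hstack(out));print(st['position'],st['qpos'])
cv2.imwrite("pics/h4.png",capture("side")["image"])
```

```text
top [392.45190856 183.45619407]
side [373.00988243 264.50170735]
[ 0.62744848 -0.15266586  0.05067834] [ 0.06310923  0.79035873  0.15370768  1.66511589 -0.17026138  0.69684485
  1.8035114 ]
```

View pics/h3.png

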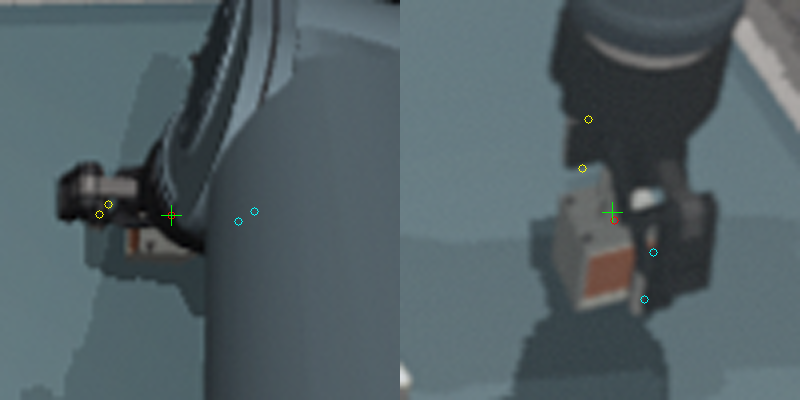

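View pics/h4.png

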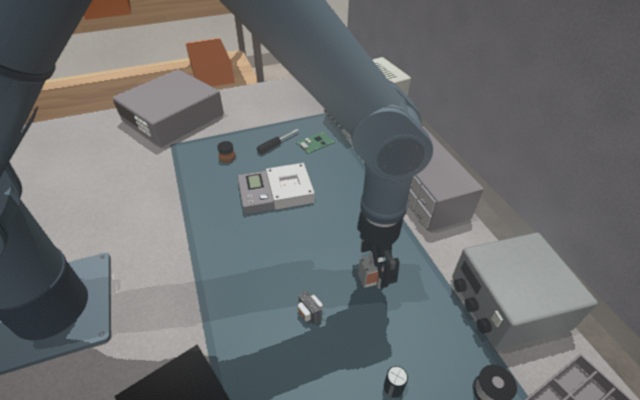

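```bash
python3 -m handwheel '[{"dp":[0,0,0],"turn":[0,0,0]},{"dp":[0,0,0],"turn":[0,0,0]},{"dp":[0,0,0],"turn":[0,0,0]},{"dp":[0,0,0],"turn":[0,0,0]},{"dp":[0,0,0],"turn":[0,0,0]}]' 1
python3 -m handwheel '[{"dp":[0,0,0],"turn":[0,0,0]},{"dp":[0,0,0],"turn":[0,0,0]}]'
python3 - <<'E'
from h import *
from bench import capture
go([.6268,-.1515,.050],np.pi-.068)
t=capture("top")["image"];s=capture("side")["image"]
o=np.hstack([cv2.resize(t[130:230,350:450],(400,400)),cv2.resize(s[210:310,320:420],(400,400))]);cv2.imwrite("pics/h5.png",o)
E
```

```text
time_s: 4.1
position: [0.6268, -0.152, 0.0496]
orientation: [3.141, 0.001, 3.072]
contact_force: [0.5, 1.7, 3.1]
width: 0.412
time_s: 4.3
position: [0.6268, -0.152, 0.0496]
orientation: [3.141, 0.001, 3.072]
contact_force: [-0.6, 3.3, 4.1]
width: 0.412
dp [ 0.   0.5 -0.4] turn [ 0.0004  0.0005 -0.0015] t 4.3 F [-0.6  3.3  4.1] w 0.412
```

View pics/h5.png

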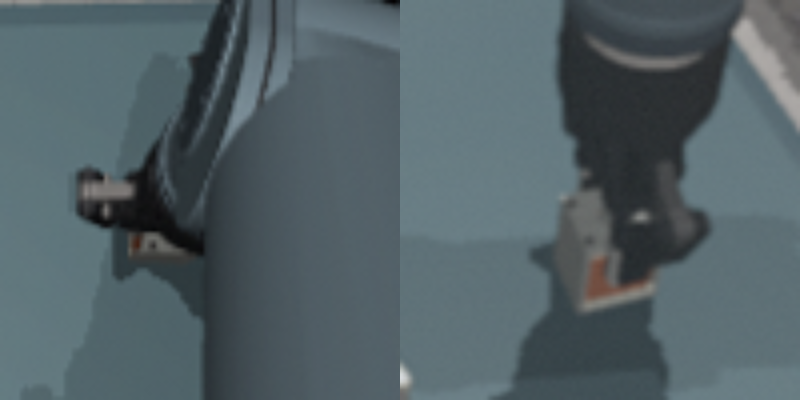

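```bash
python3 -m handwheel '[{"dp":[0,0,-5],"turn":[0,0,0]},{"dp":[0,0,-18],"turn":[0,0,0]},{"dp":[0,0,-36],"turn":[0,0,0]},{"dp":[0,0,-54],"turn":[0,0,0]},{"dp":[0,0,-65],"turn":[0,0,0]}]'
python3 -m handwheel '[{"dp":[0,0,0],"turn":[0,0,0]}]'
python3 - <<'E'
from h import *
from bench import capture
go([.5483,.1688,.1150],np.pi-.1048)
t=capture("top")["image"];s=capture("side")["image"]
o=np.hstack([cv2.resize(t[130:230,350:450],(400,400)),cv2.resize(s[190:290,320:420],(400,400))]);cv2.imwrite("pics/h6.png",o)
E
```

```text
time_s: 4.9
position: [0.6273, -0.1531, 0.1169]
orientation: [-3.141, 0.003, 3.071]
contact_force: [1.9, -0.1, -5.3]
width: 0.413
time_s: 5.0
position: [0.6279, -0.153, 0.1169]
orientation: [-3.141, 0.004, 3.072]
contact_force: [1.1, -0.2, -5.3]
width: 0.412
dp [101.9 315.5   1.3] turn [-0.0006  0.0042  0.0348] t 5.0 F [ 1.1 -0.2 -5.3] w 0.412
```

View pics/h6.png

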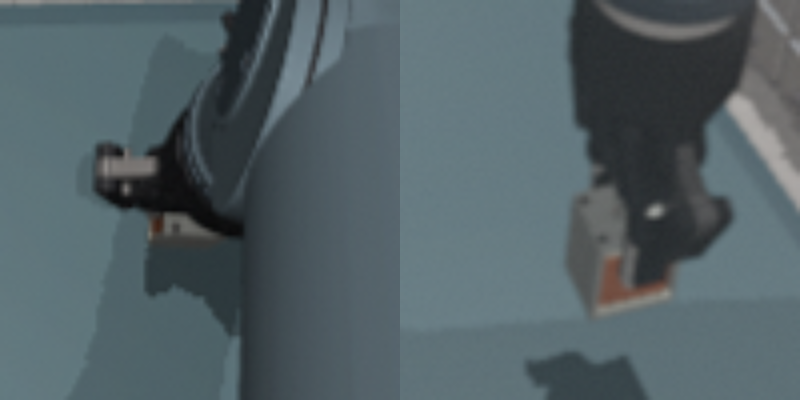

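```bash
python3 -m handwheel '[{"dp":[6,20,0],"turn":[0,-0.004,0]},{"dp":[17,53,0],"turn":[0,-0.004,0.01]},{"dp":[30,93,0],"turn":[0,-0.004,0.02]},{"dp":[43,133,0],"turn":[0,-0.004,0.03]},{"dp":[56,173,0],"turn":[0,-0.004,0.035]}]'
python3 -c "
from h import *
go([.5483,.1688,.1150],np.pi-.1048)"
```

```text
time_s: 5.6
position: [0.5813, 0.0255, 0.1133]
orientation: [-3.141, 0.002, 3.036]
contact_force: [0.9, 0.8, -4.7]
width: 0.408
dp [ 47.9 139.1  -1.8] turn [-0.0003  0.0022 -0.0006] t 5.6 F [ 0.9  0.8 -4.7] w 0.408
```

```bash
python3 -m handwheel '[{"dp":[14,40,0],"turn":[0,-0.001,0]},{"dp":[28,80,0],"turn":[0,-0.001,0]},{"dp":[40,115,0],"turn":[0,-0.001,0]},{"dp":[46,133,0],"turn":[0,-0.001,0]},{"dp":[48,139,0],"turn":[0,-0.001,0]}]'
python3 -m handwheel '[{"dp":[0,0,0],"turn":[0,0,0]},{"dp":[0,0,0],"turn":[0,0,0]}]'
python3 - <<'E'
from h import *
from bench import capture
go([.5483,.1688,.0716],np.pi-.1048)
t=capture("top")["image"];s=capture("side")["image"]
o=np.hstack([cv2.resize(t[175:275,210:310],(400,400)),cv2.resize(s[110:210,230:330],(400,400))]);cv2.imwrite("pics/h7.png",o)
E
```

```text
time_s: 6.1
position: [0.5477, 0.1708, 0.1132]
orientation: [3.141, 0.003, 3.042]
contact_force: [0.3, -0.9, -6.0]
width: 0.409
time_s: 6.3
position: [0.5496, 0.1653, 0.1138]
orientation: [-3.14, 0.005, 3.035]
contact_force: [-1.1, -0.3, -4.4]
width: 0.414
dp [ 1.9  3.4 42.1] turn [-0.0015  0.0048 -0.0018] t 6.3 F [-1.1 -0.3 -4.4] w 0.414
```

View pics/h7.png

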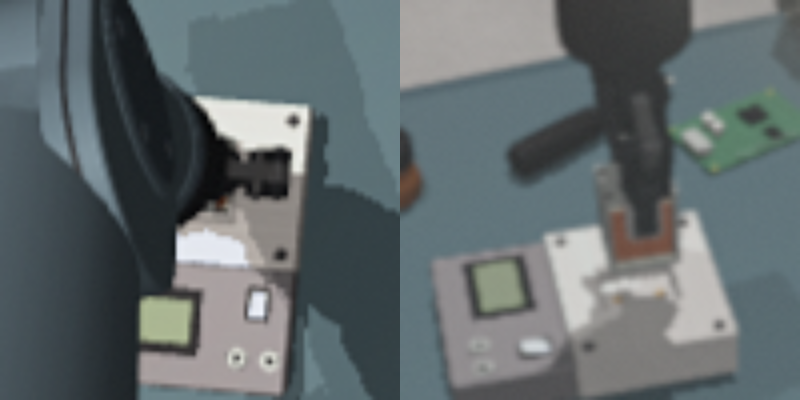

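```bash
python3 -m handwheel '[{"dp":[1,1.5,0],"turn":[0,-0.003,0]},{"dp":[1,1.5,0],"turn":[0,-0.003,0]},{"dp":[1,1.5,0],"turn":[0,-0.003,0]}]'
python3 - <<'E'
from h import *
from bench import capture,sensors
go([.5483,.1688,.0716],np.pi-.1048)
c=capture("side");st=sensors.read_state();R=Ro.from_euler('xyz',st['orientation'])
f=lambda a:(a[:,:,2]>a[:,:,0]*1.45)&(a[:,:,2]>80)
b=blob(c["image"],(375-0-0-0-0-0-0-0-0-0-0-0-0-0-0-0-0-0-0-0-0-0-0-0-110,320,150,185),f,10,"pics/cu.png")
print(b[:,0].min(),b[:,0].max(),b[:,1].min(),b[:,1].max())
# expected copper/lower corners of solenoid if centred on the TCP: tool x,y,z ; near face is at world -y
yn=.018*np.sign(R.apply([0,-1,0])[1]*1) 
for sx in(-.022,.022):
  for zz in(.0496,-.0064):
    for sy in(.018,-.018):
      X=st['position']+R.apply([sx,sy,zz]);
      if R.apply([0,sy,0])[1]<0: print(sx,zz,proj(c,X).round(1))
o=cv2.resize(c["image"][145:195,265:320],None,fx=10,fy=10,interpolation=cv2.INTER_CUBIC);cv2.imwrite("pics/h8.png",o)
E
```

```text
time_s: 6.7
position: [0.5486, 0.1687, 0.1142]
orientation: [3.142, 0.008, 3.036]
contact_force: [-0.0, -0.1, -5.4]
width: 0.411
dp [ 0.7  0.1 42.5] turn [ 0.0001  0.0081 -0.0004] t 6.7 F [-0.  -0.1 -5.4] w 0.411
282.05 296.35 160.55 173.05
-0.022 0.0496 [298.8 174.2]
-0.022 -0.0064 [297.8 156.3]
0.022 0.0496 [281.2 177.2]
0.022 -0.0064 [279.5 159.3]
```

View pics/h8.png

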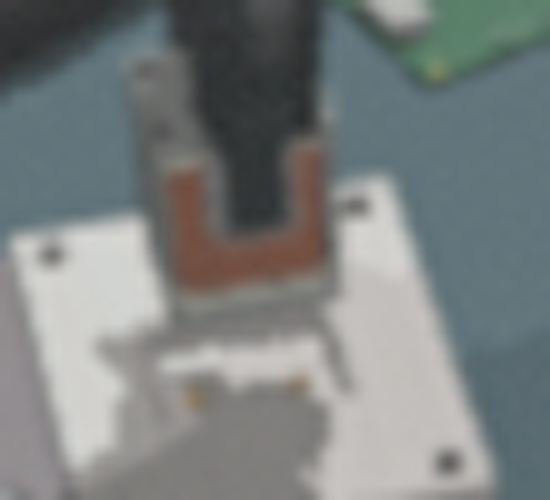

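```bash
python3 -m handwheel '[{"dp":[0.5,0,6],"turn":[0,0.004,0]},{"dp":[0.5,0,12],"turn":[0,0.007,0]},{"dp":[0.5,0,18],"turn":[0,0.007,0]},{"dp":[0.5,0,23],"turn":[0,0.007,0]},{"dp":[0.5,0,26],"turn":[0,0.007,0]}]'
python3 -m handwheel '[{"dp":[0,0,0],"turn":[0,0,0]},{"dp":[0,0,0],"turn":[0,0,0]}]'
python3 - <<'E'
from h import *
from bench import capture,sensors
go([.5483,.1688,.0716],np.pi-.1048)
c=capture("side")
o=cv2.resize(c["image"][145:195,265:320],None,fx=10,fy=10,interpolation=cv2.INTER_CUBIC);cv2.imwrite("pics/h9.png",o)
E
```

```text
time_s: 7.25
position: [0.5479, 0.1688, 0.0873]
orientation: [-3.141, 0.0, 3.037]
contact_force: [0.8, -0.6, -6.5]
width: 0.412
time_s: 7.45
position: [0.5484, 0.1689, 0.0881]
orientation: [3.142, 0.001, 3.037]
contact_force: [0.3, -0.4, -4.9]
width: 0.41
dp [ 0.1 -0.2 16.5] turn [ 0.      0.0011 -0.    ] t 7.45 F [ 0.3 -0.4 -4.9] w 0.41
```

View pics/h9.png

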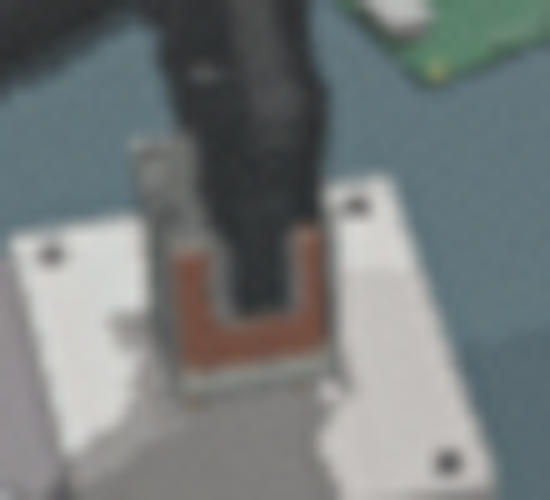

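```bash
python3 -m handwheel '[{"dp":[0,0,2],"turn":[0,0,0]},{"dp":[0,0,4],"turn":[0,0,0]},{"dp":[0,0,6],"turn":[0,0,0]},{"dp":[0,0,8],"turn":[0,0,0]},{"dp":[0,0,8],"turn":[0,0,0]}]'
python3 -c "
from h import *
go([.5483,.1688,.0716],np.pi-.1048)"
```

```text
time_s: 8.0
position: [0.548, 0.1689, 0.0798]
orientation: [-3.141, 0.0, 3.037]
contact_force: [0.2, -0.4, -4.2]
width: 0.415
dp [-0.3 -0.   8.2] turn [-0.0002  0.0004  0.0001] t 8.0 F [ 0.2 -0.4 -4.2] w 0.415
```

In the pocket with no contact force (underside at about z = 30 mm); going on to the floor.

```bash
python3 -m handwheel '[{"dp":[0,0,2],"turn":[0,0,0]},{"dp":[0,0,4],"turn":[0,0,0]},{"dp":[0,0,5.5],"turn":[0,0,0]},{"dp":[0,0,7],"turn":[0,0,0]},{"dp":[0,0,7],"turn":[0,0,0]}]'
python3 -c "
from h import *
go([.5483,.1688,.0716],np.pi-.1048)"
```

```text
time_s: 8.5
position: [0.5481, 0.1689, 0.0729]
orientation: [-3.141, 0.001, 3.037]
contact_force: [0.0, -0.7, -6.0]
width: 0.408
dp [-0.2 -0.1  1.3] turn [-0.0001  0.0006  0.    ] t 8.5 F [ 0.  -0.7 -6. ] w 0.408
```

```bash
python3 -m handwheel '[{"dp":[0,0,0.7],"turn":[0,0,0]},{"dp":[0,0,1.4],"turn":[0,0,0]},{"dp":[0,0,2],"turn":[0,0,0]},{"dp":[0,0,2],"turn":[0,0,0]}]'
python3 - <<'E'
from h import *
from bench import capture,sensors
go([.5483,.1688,.0716],np.pi-.1048)
c=capture("side")
o=cv2.resize(c["image"][145:195,265:320],None,fx=10,fy=10,interpolation=cv2.INTER_CUBIC);cv2.imwrite("pics/h10.png",o)
E
```

```text
time_s: 8.9
position: [0.5485, 0.1689, 0.0716]
orientation: [3.141, 0.001, 3.037]
contact_force: [-1.7, -1.1, 0.6]
width: 0.411
dp [ 0.2 -0.2 -0. ] turn [ 0.0002  0.0012 -0.    ] t 8.9 F [-1.7 -1.1  0.6] w 0.411
```

View pics/h10.png

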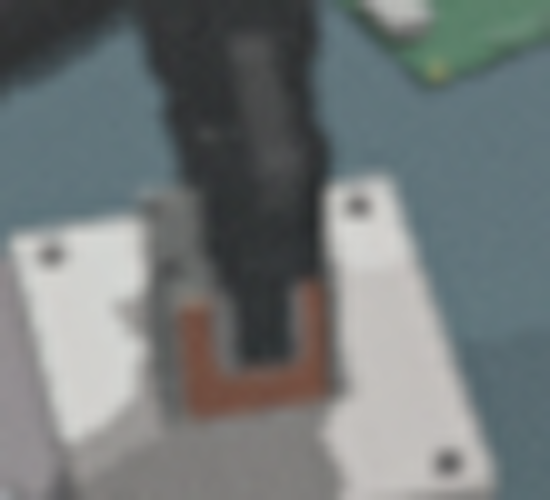

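```bash
python3 -m handwheel '[{"dp":[0,0,0],"turn":[0,0,0]},{"dp":[0,0,0],"turn":[0,0,0]},{"dp":[0,0,0],"turn":[0,0,0]},{"dp":[0,0,0],"turn":[0,0,0]},{"dp":[0,0,0],"turn":[0,0,0]}]' -0.3
python3 - <<'E'
from h import *
from bench import capture,sensors
go([.5483,.1688,.108],np.pi-.1048)
c=capture("side")
o=cv2.resize(c["image"][145:195,265:320],None,fx=10,fy=10,interpolation=cv2.INTER_CUBIC);cv2.imwrite("pics/h11.png",o)
E
```

```text
time_s: 9.45
position: [0.5484, 0.169, 0.0711]
orientation: [3.141, 0.001, 3.037]
contact_force: [-0.9, -0.9, 0.1]
width: 0.65
dp [  0.1  -0.2 -36.9] turn [0.0001 0.0012 0.0001] t 9.45 F [-0.9 -0.9  0.1] w 0.65
```

View pics/h11.png

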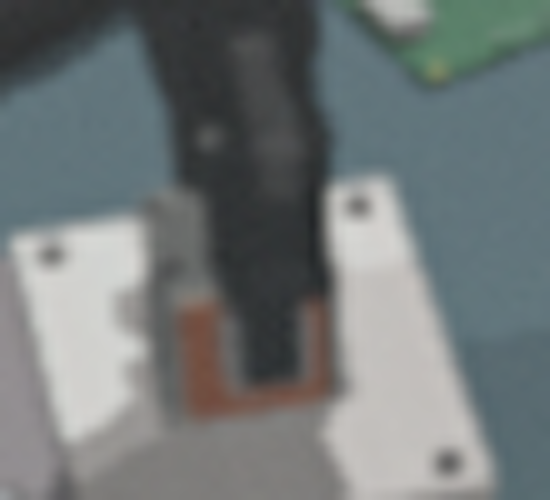

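```bash
python3 -m handwheel '[{"dp":[0,0,-8],"turn":[0,0,0]},{"dp":[0,0,-18],"turn":[0,0,0]},{"dp":[0,0,-28],"turn":[0,0,0]},{"dp":[0,0,-36],"turn":[0,0,0]},{"dp":[0,0,-38],"turn":[0,0,0]}]' -0.3
python3 - <<'E'
from h import *
from bench import capture,sensors
go([.5483,.1688,.106],np.pi-.1048)
c=capture("side");R=np.array(c["R"]);o=-R.T@np.array(c["t"])
for (u,v) in((291.4,181.2),(291.8,183.3)):
    d=R.T@np.array([(u-c["cx"])/c["fx"],(v-c["cy"])/c["fy"],1])
    for y in(.151,.141): print(v,y,(o+d*(y-o[1])/d[1]).round(4))
t=capture("top")["image"]
o=np.hstack([cv2.resize(t[185:245,225:285],(400,400)),cv2.resize(c["image"][145:195,265:315],(400,400),interpolation=cv2.INTER_CUBIC)]);cv2.imwrite("pics/h12.png",o)
E
```

```text
time_s: 10.0
position: [0.5491, 0.1692, 0.1107]
orientation: [3.14, 0.003, 3.037]
contact_force: [0.3, -0.6, -0.1]
width: 0.651
dp [ 0.8 -0.5  4.7] turn [ 0.0012  0.0031 -0.    ] t 10.0 F [ 0.3 -0.6 -0.1] w 0.651
181.2 0.151 [0.5499 0.151  0.0453]
181.2 0.141 [0.5472 0.141  0.0546]
183.3 0.151 [0.5506 0.151  0.0381]
183.3 0.141 [0.5479 0.141  0.0475]
```

View pics/h12.png

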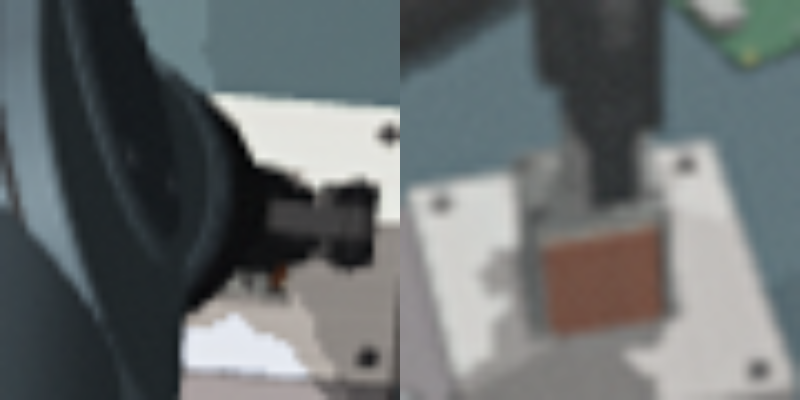

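```bash
python3 -m handwheel '[{"dp":[0.4,-0.2,2],"turn":[0.001,0.002,0]},{"dp":[0.4,-0.2,2],"turn":[0.001,0.002,0]},{"dp":[0.4,-0.2,2],"turn":[0.001,0.002,0]}]' -0.3
python3 -m handwheel '[{"dp":[0,0,0],"turn":[0,0,0]}]' -0.3
python3 -c "
from h import *
go([.5483,.1688,.108],np.pi-.1048)"
```

```text
time_s: 10.4
position: [0.5475, 0.1687, 0.1066]
orientation: [-3.14, -0.002, 3.037]
contact_force: [0.9, -0.9, 0.5]
width: 0.654
time_s: 10.5
position: [0.5477, 0.1687, 0.1068]
orientation: [-3.14, -0.001, 3.037]
contact_force: [-0.1, 0.2, 0.0]
width: 0.653
dp [-0.6  0.1 -1.2] turn [-0.0012 -0.0014  0.0001] t 10.5 F [-0.1  0.2  0. ] w 0.653
```

```bash
python3 -m handwheel '[{"dp":[0,0.1,-0.8],"turn":[-0.001,-0.001,0]},{"dp":[0,0.1,-0.8],"turn":[-0.001,-0.001,0]},{"dp":[0,0.1,-0.8],"turn":[-0.001,-0.001,0]},{"dp":[0,0.1,-0.8],"turn":[-0.001,-0.001,0]},{"dp":[0,0.1,-0.8],"turn":[-0.001,-0.001,0]}]' 1
python3 -m handwheel '[{"dp":[0,0,0],"turn":[0,0,0]},{"dp":[0,0,0],"turn":[0,0,0]},{"dp":[0,0,0],"turn":[0,0,0]}]'
python3 - <<'E'
from h import *
from bench import capture,sensors
go([.5483,.1688,.108],np.pi-.1048)
c=capture("side");print(sensors.read_state()['torque'].round(2))
t=capture("top")["image"]
o=np.hstack([cv2.resize(t[185:245,225:285],(400,400)),cv2.resize(c["image"][145:195,265:315],(400,400),interpolation=cv2.INTER_CUBIC)]);cv2.imwrite("pics/h13.png",o)
E
```

```text
time_s: 11.0
position: [0.5481, 0.169, 0.1081]
orientation: [3.141, 0.001, 3.037]
contact_force: [-0.2, 0.1, 2.8]
width: 0.148
time_s: 11.3
position: [0.5481, 0.169, 0.1081]
orientation: [3.141, 0.0, 3.037]
contact_force: [-0.2, 0.1, 4.6]
width: 0.147
dp [-0.2 -0.1  0.1] turn [0.0003 0.0004 0.    ] t 11.3 F [-0.2  0.1  4.6] w 0.147
[-0.06  0.   -0.  ]
```

View pics/h13.png

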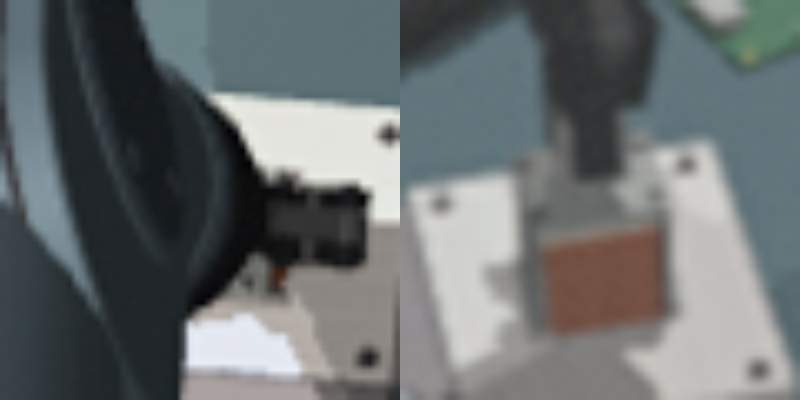

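```bash
python3 -m handwheel '[{"dp":[0,0,-1],"turn":[0,0,0]},{"dp":[0,0,-3],"turn":[0,0,0]},{"dp":[0,0,-5],"turn":[0,0,0]},{"dp":[0,0,-5],"turn":[0,0,0]},{"dp":[0,0,-5],"turn":[0,0,0]}]'
python3 - <<'E'
from h import *
from bench import capture,sensors
go([.5481,.1690,.1281],np.pi-.1048)
c=capture("side");print(sensors.read_state()['torque'].round(2))
o=cv2.resize(c["image"][145:195,265:315],(500,500),interpolation=cv2.INTER_CUBIC);cv2.imwrite("pics/h14.png",o)
E
```

```text
time_s: 11.9
position: [0.5477, 0.1689, 0.1128]
orientation: [-3.142, -0.0, 3.037]
contact_force: [-0.5, 0.7, -1.7]
width: 0.147
dp [ -0.4   0.2 -15.3] turn [-0.     -0.0002  0.    ] t 11.9 F [-0.5  0.7 -1.7] w 0.147
[-0.    0.03  0.  ]
```

View pics/h14.png

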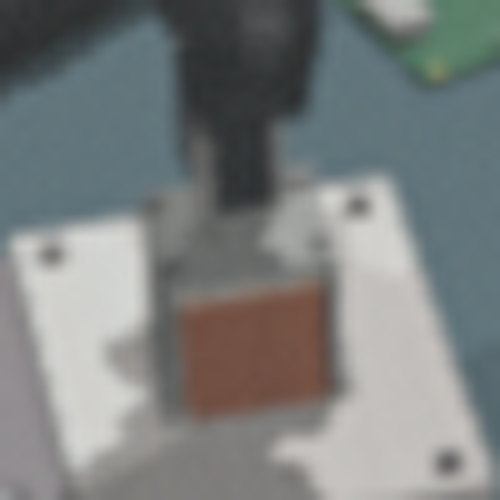

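```bash
python3 -m handwheel '[{"dp":[0,0,-3],"turn":[0,0,0]},{"dp":[0,0,-7],"turn":[0,0,0]},{"dp":[0,0,-11],"turn":[0,0,0]},{"dp":[0,0,-14],"turn":[0,0,0]},{"dp":[0,0,-15],"turn":[0,0,0]}]'
python3 -m handwheel '[{"dp":[0,0,0],"turn":[0,0,0]},{"dp":[0,0,0],"turn":[0,0,0]},{"dp":[0,0,0],"turn":[0,0,0]},{"dp":[0,0,0],"turn":[0,0,0]}]'
python3 - <<'E'
from h import *
from bench import capture,sensors
go([.5481,.1690,.1281],np.pi-.1048)
c=capture("side");print(sensors.read_state()['torque'].round(2))
o=cv2.resize(c["image"][145:195,265:315],(500,500),interpolation=cv2.INTER_CUBIC);cv2.imwrite("pics/h15.png",o)
E
```

```text
time_s: 12.45
position: [0.5481, 0.169, 0.1285]
orientation: [3.141, 0.001, 3.037]
contact_force: [0.1, -0.2, -1.2]
width: 0.147
time_s: 12.85
position: [0.5478, 0.1689, 0.1278]
orientation: [-3.141, -0.0, 3.037]
contact_force: [0.9, 0.3, -0.1]
width: 0.148
dp [-0.3  0.2 -0.3] turn [-0.0001 -0.0002  0.    ] t 12.85 F [ 0.9  0.3 -0.1] w 0.148
[-0.02  0.01  0.01]
```

View pics/h15.png

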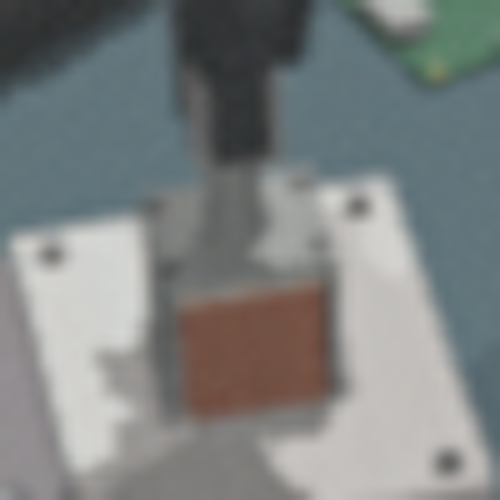

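Run:
```python
from h import *
from bench import capture,sensors
c=capture("side");im=c["image"][155:185,272:308]
im=cv2.convertScaleAbs(cv2.resize(im,(720,600),interpolation=cv2.INTER_CUBIC),alpha=1.8,beta=-80)
for z in (.032,.042,.052,.062,.078,.088,.098,.108):
    u=(proj(c,[.5481,.169,z])-[272,155]+.5)*20
    if z>.07: cv2.circle(im,tuple(int(k) for k in u),4,(0,0,255),1); print(z,u.round())
cv2.imwrite("pics/h16.png",im);go([.5481,.1690,.1281],np.pi-.1048)
```

```text
0.078 [328. 248.]
0.088 [323. 185.]
0.098 [319. 121.]
0.108 [315.  56.]
dp [-0.3  0.2 -0.3] turn [-0.0001 -0.0001  0.    ] t 12.95 F [ 0.1 -0.9 -0.3] w 0.149
```

View pics/h16.png

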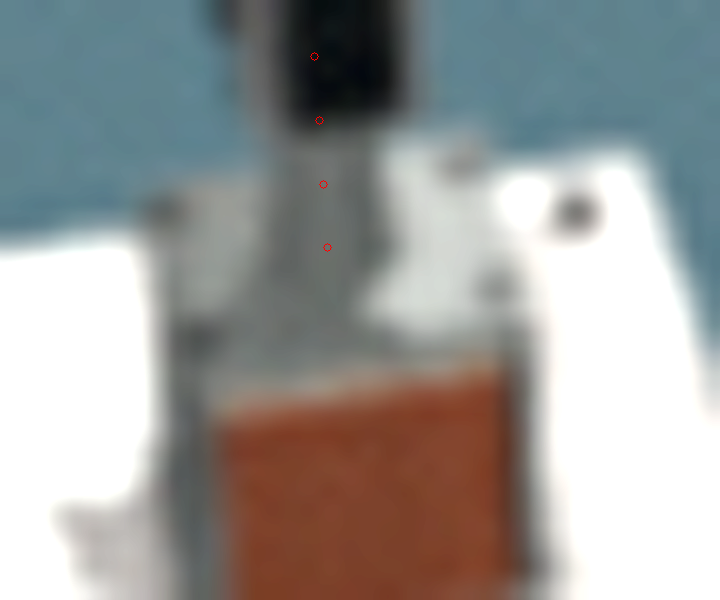

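```bash
python3 -c "
from bench import job,sensors
print(job.job_done());s=sensors.read_state();print(s['time_s'],s['position'],s['width'],s['contact_force'])"
```

```text
the job is handed in; nothing more can be done
None
the job is handed in; nothing more can be done
```

I seated the solenoid in the tester pocket, let go of it, then gripped the plunger by its fork and drew it up. I handed the job in at about 13 s with the plunger still held. No verdict was reported.

**Seating:** The force on the tool went from about -5 N to about 0 as the solenoid touched down. The TCP was at z = 71.6 mm, the height I had worked out for the pocket floor. After release, the side picture showed the solenoid unmoved.

**Plunger:** The measured TCP rise was 19.7 mm for 20 mm commanded. The force on the tool was under 1 N afterwards, so I saw no sign of binding or of lifting the solenoid. The opening stayed at 0.147–0.149 throughout, which means the jaws still had hold of the fork. The last picture shows the shank standing on the bore's axis and the solenoid still home.

**Limits of these checks:** The stroke comes from the TCP rise and the steady grip, because the gripper hides the plunger's top from both cameras. The reading after hand-in was refused, so I have none from the final second. I did not measure the other parts' positions at the end. The arm never came near them and felt no unexpected contact.

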